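# Sort out the swapped plated parts

### The job

The four plated parts lie on one another's trays. Put each on its own, in the middle and standing as it does now: the bolt in the round dish, the sleeve on the wooden board with the two battens, the bearing cap lengthwise in the long tray and the clevis in the square tray. The empty rubber mat is free for parking a part on the way.

Things in the scene. Friction and masses are not known exactly. Their poses are not given: they have to be found in the camera images.
- bolt_mid (a point): Big hexagon-head bolt standing upright on its head, gold-coloured like all four parts: head 38 mm across flats (44 mm over corners) and 16 mm high at the bottom, above it a round shank 24 mm in diameter, 75 mm high in all. This point is on its axis, half-way up (37.5 mm above its underside). z points up along the axis. About 0.3 kg.
- sleeve_mid (a point): Thick plain sleeve (short tube) standing on its end: 56 mm outside, 38 mm bore, 50 mm high. This point is on its axis, half-way up (25 mm above its underside). z points up along the axis. About 0.3 kg.
- cap_mid (a point): Bearing cap, an arch with a foot at each end: 84 mm long over the feet (x), 30 mm wide with flat side faces (y), 50 mm high (z up). Feet 12 mm high; the arch spans the middle 54 mm of the length, 26 mm at the top; legs 11 mm thick, crown solid from 37 to 50 mm up. This point: middle of length and width, 25 mm above its underside, in the hollow of the arch. About 0.35 kg.
- clevis_mid (a point): Clevis, a square fork-shaped block with its slot open to the top: 44 x 44 mm, 50 mm high; two cheeks 12 mm thick (outer faces at y = +22 and -22 mm) with a 20 mm slot between them running along x, solid for the lowest 16 mm. This point is in the middle, 25 mm above its underside. z points up. About 0.35 kg.
- dish: Round white enamelled dish, fixed: 110 mm in diameter, rim 9 mm high and 4 mm thick, floor 4 mm above the bench. Home of the bolt. Origin: centre, at bench height; z up.
- board: Square plywood board, fixed: 106 x 106 mm, with a wooden batten 12 mm high and 7 mm wide along two opposite sides (y = +49.5 and -49.5 mm), the other two sides open; its floor is 4 mm above the bench. Home of the sleeve. Origin: centre, at bench height; z up.
- long_tray: Long rectangular white enamelled tray, fixed: 130 mm (x) by 72 mm (y), rim 9 mm high and 4 mm thick all round, floor 4 mm above the bench. Home of the bearing cap. Origin: centre, at bench height; z up.
- square_tray: Square white enamelled tray, fixed: 106 x 106 mm, rim 9 mm high and 4 mm thick all round, floor 4 mm above the bench. Home of the clevis. Origin: centre, at bench height; z up.
- mat: Flat black rubber mat, fixed, 115 mm (x) by 95 mm (y), 4 mm thick, no rim. Empty at the start: the free spot for parking a part. Origin: centre, at bench height (4 mm below its top); z up.
Mind the look-alikes: they are no part of the job. What is shaped like the part that bears bolt_mid but green is not meant.

How it is judged:
By the outcome, as a careful person would: the job done as asked, in the order asked, and still so for the second after the job is handed in, with the robot touching nothing.
It also fails if it takes over 149 s, if anything falls off the work surface, if the arm or the gripper's body presses on something with over 40 N, if the wrist force passes 120 N, or if a joint passes its speed limit or range.

### The arm

A 6-joint arm with a two-finger parallel gripper is mounted at the origin on the work surface. World frame = base frame: x ahead of the robot, y to its left, z up, the work surface at z = 0. Lengths are in mm, angles in degrees, forces in N, time in s.
With the tool pointing down it reaches from about 350 to 850 mm from the base axis. Payload 8.1 kg.
Tool frame: the origin (TCP) lies at the very end of the fingers, on their centre line; the grasp point (between the pads) lies r.tcp_to_grasp behind it (r.tcp_to_grasp is the distance from the TCP to the grasp point, in mm); z points along the fingers, y is the line along which they close (so a half turn about z gives the same grasp; the last joint's range is limited). The gripper opens to 85 mm and grips with 20 to 120 N. Pads are 22 mm wide; open, the fingers measure 114 mm over their backs; the gripper's body (76 mm by 85 mm) begins 54 mm behind the grasp point. The pads swing forward as they close: fully open they stand 13 mm farther back than shut.
Start: joints at [-73.018, 7.471, 85.268, -0, 87.261, -4.893], TCP at [223.575, -556.794, 231.292] pointing down, gripper open.
Joint ranges: [-169.43, 169.43], [-51.17, 129.36], [1.28, 143.12], [-76.62, 256.62], [0, 156.53], [-152.29, 152.29]. Speed limits (degrees/s): [136.94, 136.94, 159.86, 180, 180, 180].

### API

Orientations are given as [roll, pitch, yaw] about the fixed x, y, z axes, in that order (R = Rz(yaw) Ry(pitch) Rx(roll)).
In Python, from bench import r gives the robot as it stands.
- The arm moves only by the shell command python3 -m handwheel 'ROWS' [OPENING] [FORCE]. ROWS is JSON, a list of rows, each a list of 4 numbers: the shift along the tool's x, y, z in m, then the turn about the tool's z in degrees. A call has 1 to 10 rows; each row shifts and turns the commanded pose from where the row before left it, along the tool's axes as they then stand; what a row does not reach is not made up. A row lasts 1/10 s, in which the tool goes at most 50 mm and 8.59 degrees, less where a joint would pass 70% of its speed; a pose out of reach is approached as far as the arm can. A call is refused whole if a number of a shift passes 0.05 or a number of a turn 8.59, either way. A call with a gripper value outside its range is refused whole. OPENING is the finger opening in m, from 0 to 0.0854, set as the call begins (- or left out, the last holds). The fingers move at their own pace and stop on an object; FORCE is the grip in N (left out, the last holds). Time passes only in rows, so rows that do not move let the fingers close. It gives the time, the measured TCP pose, the force, the opening and the grip force at its end, in the units of the state.
- r.sense(): the state, without advancing time (a new reading comes with each control period).
- r.snapshot(name): name is "scene" or "top"; returns the picture (420x560x3 uint8, red, green, blue); there is no depth.
- r.camera_params(name): a dict with "fx", "fy", "cx", "cy" (pixels), "D" ([k1, k2, p1, p2, k3] as OpenCV has them; the pictures are not rectified), "R" (3x3) and "t" (3): a world point X has camera coordinates R X + t. Camera axes: x right, y down, z forward; pixel columns grow to the right and rows downward; lengths in mm; the calibration is good to about 2 mm. A picture is of the moment at which its call begins. camera_params takes no time and is no camera call.
- r.hand_in(): hands the job in; it is judged then, once.
The state is a dict: "time": time; "joint_pos": joint angles; "qd": joint speeds; "joint_efforts": joint torques, N m; "tool_pos": TCP position; "tcp_rot": TCP orientation; "ft_force": force on the tool from outside, world axes, zero at the start; "wrist_torque": the same for the moment, N m; "finger_gap": finger opening in mm; "grip_force": force on a finger pad.
Only numpy, scipy, OpenCV 4.12 (cv2) and the standard library are available. Lean on these libraries where they do the work, as an engineer would, in place of code of your own. Each camera call takes 0.05 s, during which the arm holds its last target. There are 200 camera calls.

## Working session

There is one attempt and no reset: what is moved stays moved. The work goes in short steps, Python scripts to look and compute and a shell command to move; the robot and the scene stay as the last step left them, time stands still between calls to the robot, and variables do not carry over. Pictures are saved under pics/ and viewed, at most 14 in all, crops included, and the job is handed in when it is done.

```bash
mkdir -p pics; ls
python3 - <<'E'
from bench import r
import cv2
print(r.sense(), r.tcp_to_grasp)
for n in ("top","scene"):
    im=r.snapshot(n); cv2.imwrite(f"pics/{n}0.png",cv2.resize(im[:,:,::-1],(800,600),interpolation=cv2.INTER_CUBIC))
    cv2.imwrite(f"raw_{n}.png",im[:,:,::-1])
    print(n,r.camera_params(n))
E
```

```text
pics
{'time': 0.0, 'joint_pos': array([-7.30168783e+01,  7.51590470e+00,  8.53299095e+01,  1.22842223e-03,
        8.72601282e+01, -4.89202093e+00]), 'qd': array([ 0.00811137,  0.0993521 , -0.02278444, -0.04692212, -0.02416968,
       -0.166173  ]), 'joint_efforts': array([ 2.05558623e-03, -5.69397962e+01, -5.00549948e+01, -7.08329276e-05,
        1.51605962e-02, -7.40623545e-05]), 'tool_pos': array([ 223.42935217, -556.26000342,  230.23007355]), 'tcp_rot': array([-1.79894548e+02, -1.02570059e-02,  2.18750733e+01]), 'ft_force': array([ 0.595059  , -0.27109206, -0.08292943]), 'wrist_torque': array([ 0.00139707, -0.01991943, -0.0134256 ]), 'grip_force': 0.0, 'finger_gap': 85.2122399038145} 18.700000000000003
top {'fx': 388.48606784720266, 'fy': 388.48606784720266, 'cx': 279.94316030264287, 'cy': 200.63271615508378, 'D': array([0.03652918, 0.        , 0.        , 0.        , 0.        ]), 'R': array([[-6.27552022e-04, -9.99903094e-01, -1.39071593e-02],
       [-9.88130488e-01,  2.75640056e-03, -1.53592125e-01],
       [ 1.53615575e-01,  1.36457011e-02, -9.88036462e-01]]), 't': array([ 19.94333287, 457.65716466, 759.48392079])}
scene {'fx': 462.53175376280035, 'fy': 462.53175376280035, 'cx': 275.02652374101854, 'cy': 212.1231230611895, 'D': array([-0.08116816,  0.        ,  0.        ,  0.        ,  0.        ]), 'R': array([[-0.61813534,  0.78585987, -0.01824741],
       [ 0.50316797,  0.37772996, -0.77726577],
       [-0.60392938, -0.48963696, -0.62890775]]), 't': array([ 282.71014883, -185.05164513, 1271.27314584])}
```

View pics/top0.png

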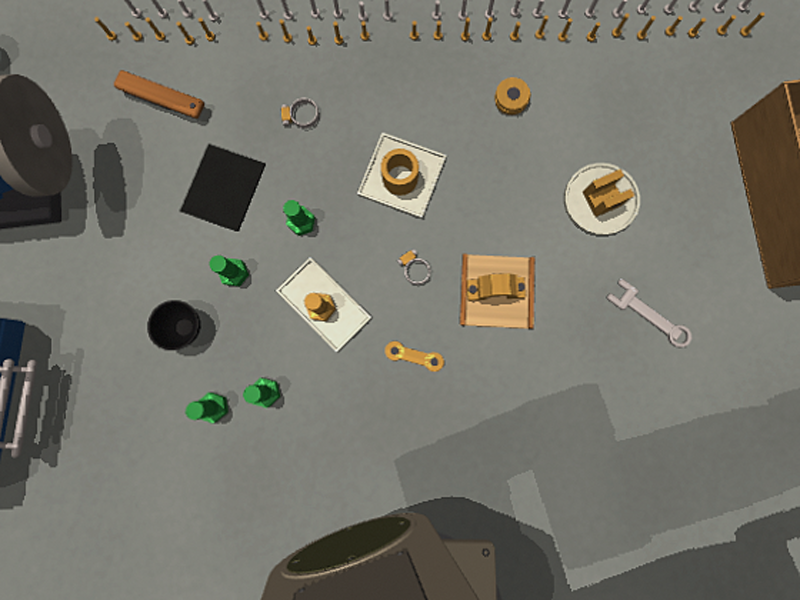

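View pics/scene0.png

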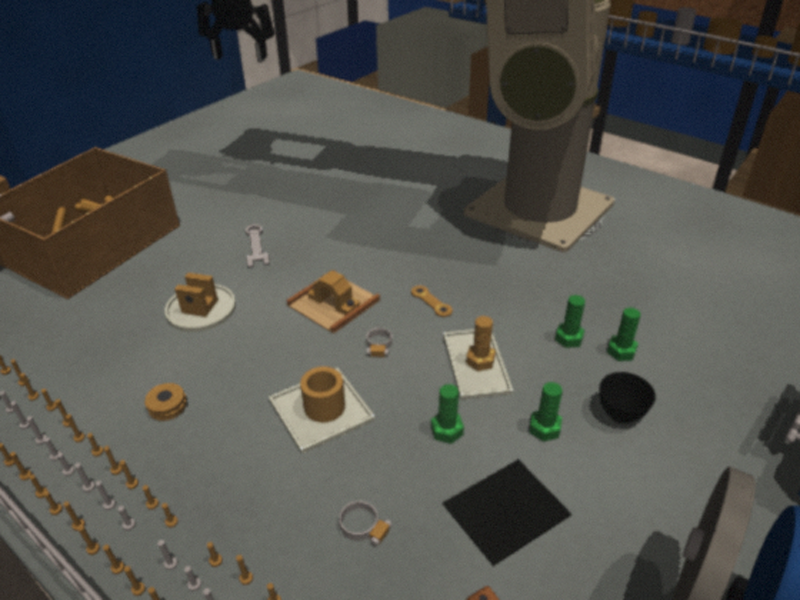

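```bash
cat > h.py <<'E'
import cv2,numpy as np
from bench import r
def crop(name,boxes,out,s=6,w=66,im=None):
    if im is None: im=cv2.imread(f"raw_{name}.png")
    t=[]
    for x,y in boxes:
        c=cv2.resize(im[y:y+w,x:x+w],None,fx=s,fy=s,interpolation=cv2.INTER_CUBIC)
        for k in range(0,w,10):
            cv2.putText(c,str(x+k),(k*s,8),0,.3,(0,0,255),1); cv2.putText(c,str(y+k),(0,k*s+8),0,.3,(255,0,0),1)
            cv2.line(c,(k*s,10),(k*s,14),(0,0,255),1); cv2.line(c,(20,k*s),(24,k*s),(255,0,0),1)
        t.append(c)
    cv2.imwrite(out,np.hstack(t))
def proj(name,P):
    p=r.camera_params(name); K=np.array([[p['fx'],0,p['cx']],[0,p['fy'],p['cy']],[0,0,1]])
    return cv2.projectPoints(np.array(P,float).reshape(-1,3),cv2.Rodrigues(np.array(p['R']))[0],np.array(p['t']),K,np.array(p['D']))[0][:,0]
def back(name,uv,z):
    p=r.camera_params(name); K=np.array([[p['fx'],0,p['cx']],[0,p['fy'],p['cy']],[0,0,1]])
    n=cv2.undistortPoints(np.array(uv,float).reshape(-1,1,2),K,np.array(p['D']))[:,0]
    R=np.array(p['R']);d=np.c_[n,np.ones(len(n))]@R; c=-R.T@np.array(p['t'])
    return c+d*((np.array(z)-c[2])/d[:,2])[:,None]
E
python3 - <<'E'
from h import *
crop("top",[(249,90),(389,107)],"pics/a.png")
crop("top",[(316,172),(193,180)],"pics/b.png",w=66)
E
```

```text
(no output)
```

View pics/a.png

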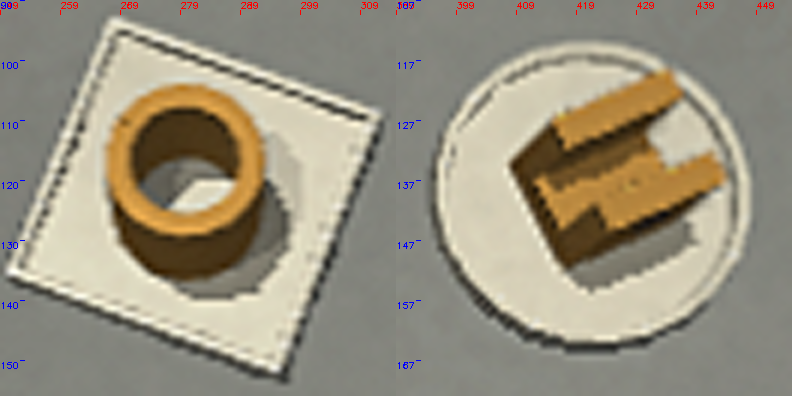

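View pics/b.png

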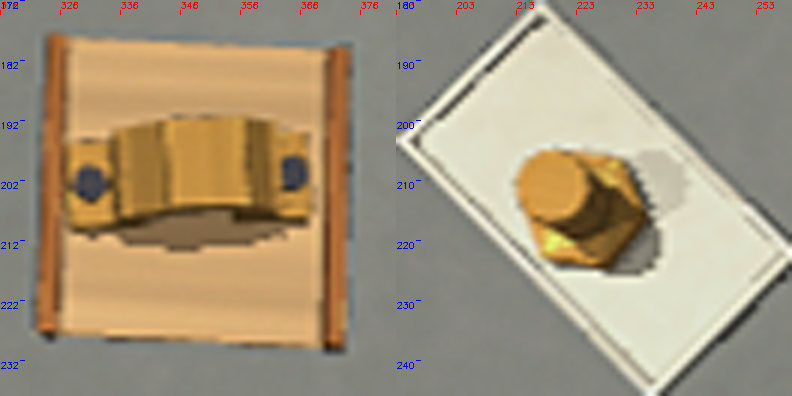

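```bash
cat > fit.py <<'E'
from h import *
from scipy.optimize import least_squares
def px(p,x0,y0,s=6): return (np.array(p,float)+.5)/s-.5+[x0,y0]
def rect(L,W): return np.array([[L,W],[-L,W],[-L,-W],[L,-W]])/2.
def fitrect(uv,z,L,W):
    X=back("top",uv,[z]*4)[:,:2]; best=None
    for k in range(0,360,45):
        f=lambda q:(X-(q[:2]+ M @ np.array([[np.cos(q[2]),np.sin(q[2])],[-np.sin(q[2]),np.cos(q[2])]]))).ravel()
        for M in (rect(L,W),rect(L,W)[::-1]):
          for s in range(4):
            M=np.roll(M,1,0); o=least_squares(f,[*X.mean(0),np.radians(k)])
            if best is None or o.cost<best.cost: best=o
    return best.x[:2].round(1),round(np.degrees(best.x[2])%180,1),'rms',round(np.sqrt(best.cost*2/4),1)
print('square',fitrect(px([(112,18),(383,116),(282,375),(8,270)],249,90),9,106,106))
print('sleeve',back("top",px([(186,160)],249,90),[54]), back("top",px([(107,160),(265,160)],249,90),[54]*2)[:,1])
print('dish',back("top",px([(196,192)],389,107),[9]),back("top",px([(37,192),(356,192)],389,107),[9]*2)[:,1])
print('clevis',fitrect(px(np.array([(555,118),(668,68),(725,178),(612,228)])-[396,0],389,107),54,44,44))
print('board',fitrect(px([(48,36),(352,46),(342,345),(36,330)],316,172),14,106,106))
print('captop',fitrect(px([(168,118),(247,117),(250,205),(168,207)],316,172),54,26,30))
h=back("top",px([(90,183),(294,172)],316,172),[16]*2);print('capfeet',h.mean(0),h[1]-h[0])
print('long',fitrect(px([(149,4),(6,142),(256,391),(393,250)],193,180),9,130,72))
print('bolt',back("top",px([(157,182)],193,180),[79]))
print('mat',fitrect(np.array([(210,145),(265,163),(238,230),(181,210)])*.7,4,115,95))
E
python3 fit.py
```

```text
square (array([635.6,  16.5]), np.float64(158.7), 'rms', np.float64(1.3))
sleeve [[631.10232627  19.54099464  54.        ]] [46.73647521 -7.62787577]
dish [[ 595.6868131  -283.74932984    9.        ]] [-227.5338863  -339.90574737]
clevis (array([ 596.6, -284.3]), np.float64(113.7), 'rms', np.float64(1.2))
board (array([ 455.9, -122.9]), np.float64(176.9), 'rms', np.float64(1.1))
captop (array([ 458.7, -121.3]), np.float64(90.0), 'rms', np.float64(0.5))
capfeet [ 459.19721583 -121.86017585   16.        ] [  3.68035766 -70.81368962   0.        ]
long (array([437.6, 133.3]), np.float64(45.4), 'rms', np.float64(3.1))
bolt [[433.13833027 136.58779743  79.        ]]
mat (array([618.3, 289.7]), np.float64(160.3), 'rms', np.float64(2.4))
```

```bash
cat > ov.py <<'E'
from h import *
def tf(L,x,y,yaw,z): 
    a=np.radians(yaw);c,s=np.cos(a),np.sin(a)
    return [[x+c*p-s*q,y+s*p+c*q,z] for p,q in L]
def rc(L,W): return [(L/2,W/2),(-L/2,W/2),(-L/2,-W/2),(L/2,-W/2)]
def ci(d): return [(d/2*np.cos(t),d/2*np.sin(t)) for t in np.linspace(0,2*np.pi,40,endpoint=False)]
def overlay(name,models,box,s,out,im=None):
    if im is None: im=cv2.imread(f"raw_{name}.png")
    x,y,w,h=box; c=cv2.resize(im[y:y+h,x:x+w],None,fx=s,fy=s,interpolation=cv2.INTER_CUBIC)
    for M in models:
        q=(proj(name,M)-[x,y]+.5)*s-.5
        cv2.polylines(c,[np.round(q*16).astype(np.int32)],True,(255,0,255),1,cv2.LINE_AA,4)
    cv2.imwrite(out,c)
E
cat > m.py <<'E'
from ov import *
SQ=(635.6,16.5,-21.3);DI=(595.7,-283.7,0);BO=(455.9,-122.9,-3.1);LO=(437.6,133.3,45.4);MA=(618.3,289.7,160.3)
M=[tf(rc(106,106),*SQ,9),tf(ci(110),*DI,9),tf(rc(106,106),*BO,12),tf(rc(130,72),*LO,9),tf(rc(115,95),*MA,4)]
P=[tf(ci(56),631.1,19.5,0,54),tf(ci(56),631.1,19.5,0,4),tf(rc(44,44),596.6,-284.3,113.7,54),tf(rc(44,20),596.6,-284.3,113.7,54),tf(rc(26,30),459,-121.5,92,54),tf(rc(84,30),459,-121.5,92,16),tf(ci(24),433.1,136.6,0,79),tf(ci(44),433.1,136.6,0,4)]
if __name__=="__main__":
    overlay("top",M+P,(120,85,340,175),2.35,"pics/ot.png")
    overlay("scene",M+P,(110,165,300,235),2.5,"pics/os.png")
E
python3 m.py
```

```text
(no output)
```

View pics/ot.png

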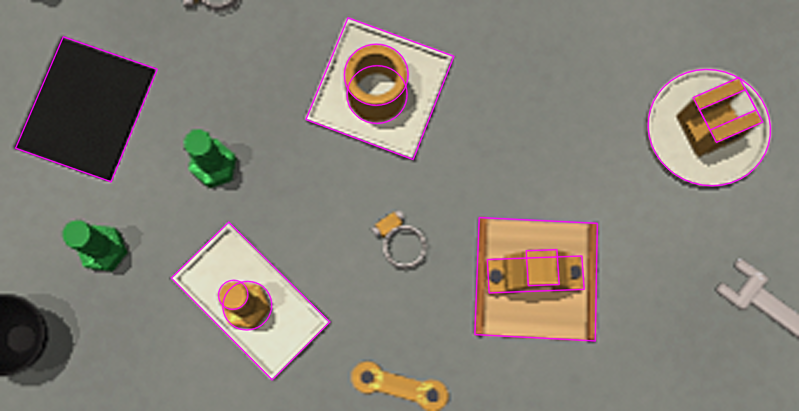

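View pics/os.png

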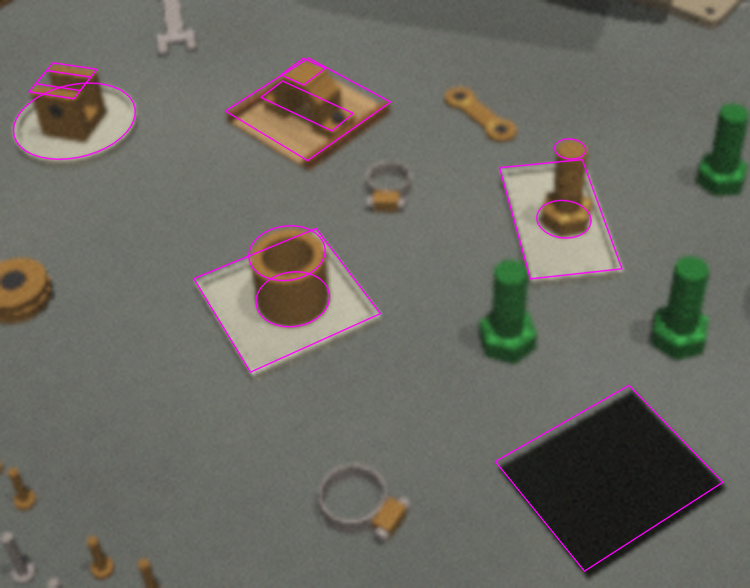

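```bash
cat > go.py <<'E'
import sys,math
from bench import r
x,y,z,yaw=map(float,sys.argv[1:5]); s=r.sense(); p=s['tool_pos']; a=math.radians(s['tcp_rot'][2])
dx,dy=x-p[0],y-p[1]
print('t',round(s['time'],1),'pos',p.round(1),'rot',s['tcp_rot'].round(1))
print('turn',round(((s['tcp_rot'][2]-yaw+180)%360)-180,1),'now-axes',round(math.cos(a)*dx+math.sin(a)*dy,1),round(math.sin(a)*dx-math.cos(a)*dy,1),'dz',round(p[2]-z,1))
a=math.radians(yaw);print('after-turn axes',round(math.cos(a)*dx+math.sin(a)*dy,1),round(math.sin(a)*dx-math.cos(a)*dy,1))
E
python3 -m handwheel '[[0,0,0,-8.5],[0,0,0,-8.5],[0,0,0,-8.5],[0,0,0,-8.5],[0,0,0,-8.5],[0,0,0,-8.5],[0,0,0,-8.5],[0,0,0,-8.5],[0,0,0,0]]' 0.0854 40
python3 go.py 631.1 19.5 150 90
```

```text
time: 1.0
tool_pos: [223.5, -556.5, 230.7]
tcp_rot: [-180.0, -0.1, 90.0]
ft_force: [-0.6, -0.0, -1.5]
finger_gap: 85.5
grip_force: 0.0
t 1.0 pos [ 223.5 -556.5  230.7] rot [-1.8e+02 -1.0e-01  9.0e+01]
turn 0.0 now-axes 575.8 407.8 dz 80.7
after-turn axes 576.0 407.6
```

```bash
python3 -m handwheel '[[0.036,0.0255,0.005,0],[0.036,0.0255,0.005,0],[0.036,0.0255,0.005,0],[0.036,0.0255,0.005,0],[0.036,0.0255,0.005,0],[0.036,0.0255,0.005,0],[0.036,0.0255,0.005,0],[0.036,0.0255,0.005,0]]' >/dev/null
python3 -m handwheel '[[0.036,0.0255,0.005,0],[0.036,0.0255,0.005,0],[0.036,0.0255,0.005,0],[0.036,0.0255,0.005,0],[0.036,0.0255,0.005,0],[0.036,0.0255,0.005,0],[0.036,0.0255,0.005,0],[0.036,0.0255,0.005,0],[0,0,0,0],[0,0,0,0]]'
python3 go.py 631.1 19.5 16 90
```

```text
time: 2.8
tool_pos: [632.5, 19.3, 150.2]
tcp_rot: [-179.9, 0.0, 89.8]
ft_force: [-0.5, -0.2, -0.3]
finger_gap: 85.3
grip_force: 0.0
t 2.8 pos [632.5  19.3 150.2] rot [-179.9    0.    89.8]
turn -0.2 now-axes 0.2 -1.4 dz 134.2
after-turn axes 0.2 -1.4
```

```bash
python3 -m handwheel '[[0,-0.0015,0.03,0],[0,0,0.03,0],[0,0,0.03,0],[0,0,0.02,0],[0,0,0.01,0],[0,0,0.01,0],[0,0,0,0]]'
python3 -m handwheel '[[0,0,0,0],[0,0,0,0],[0,0,0,0],[0,0,0,0],[0,0,0,0],[0,0,0,0],[0,0,0,0],[0,0,0,0],[0,0,0,0],[0,0,0,0]]' 0.04 40
```

```text
time: 3.5
tool_pos: [630.7, 17.7, 20.7]
tcp_rot: [-179.9, 0.0, 89.8]
ft_force: [0.0, 0.0, -0.2]
finger_gap: 85.0
grip_force: 0.0
time: 4.5
tool_pos: [632.5, 18.2, 23.2]
tcp_rot: [179.9, 0.0, 89.9]
ft_force: [-1.1, -0.5, 5.9]
finger_gap: 55.4
grip_force: 43.0
```

```bash
python3 -m handwheel '[[0,0,-0.01,0],[0,0,-0.02,0],[0,0,-0.04,0],[0,0,-0.04,0],[0,0,-0.03,0],[0,0,0,0]]'
python3 go.py 618.3 289.7 23.2 90
```

```text
time: 5.1
tool_pos: [634.9, 18.3, 168.6]
tcp_rot: [179.4, 0.0, 89.9]
ft_force: [1.0, -0.8, -2.1]
finger_gap: 55.4
grip_force: 43.6
t 5.1 pos [634.9  18.3 168.6] rot [179.4   0.   89.9]
turn -0.1 now-axes 271.4 -17.2 dz 145.4
after-turn axes 271.4 -16.6
```

```bash
python3 -m handwheel '[[0.034,-0.0016,0,0],[0.034,-0.0016,0,0],[0.034,-0.0016,0,0],[0.034,-0.0016,0,0],[0.034,-0.0016,0,0],[0.034,-0.0016,0,0],[0.034,-0.0016,0,0],[0.034,-0.0016,0,0],[0,0,0,0],[0,0,0,0]]'
python3 go.py 618.3 289.7 21.5 90
```

```text
time: 6.1
tool_pos: [618.0, 290.9, 159.7]
tcp_rot: [-179.9, 0.1, 90.0]
ft_force: [0.7, 0.3, -2.8]
finger_gap: 55.0
grip_force: 43.5
t 6.1 pos [618.  290.9 159.7] rot [-1.799e+02  1.000e-01  9.000e+01]
turn -0.0 now-axes -1.2 0.3 dz 138.2
after-turn axes -1.2 0.3
```

```bash
python3 -m handwheel '[[0,0,0.03,0],[0,0,0.03,0],[0,0,0.03,0],[0,0,0.03,0],[0,0,0.012,0],[0,0,0,0],[0,0,0,0]]'
python3 -m handwheel '[[0,0,0.002,0],[0,0,0.002,0],[0,0,0,0],[0,0,0,0]]'
```

```text
time: 6.8
tool_pos: [619.9, 290.0, 30.5]
tcp_rot: [179.9, -0.0, 89.8]
ft_force: [0.5, 0.0, -2.4]
finger_gap: 55.0
grip_force: 43.5
time: 7.2
tool_pos: [619.3, 290.5, 25.8]
tcp_rot: [180.0, -0.0, 89.9]
ft_force: [-0.4, 0.5, -2.6]
finger_gap: 54.9
grip_force: 43.5
```

```bash
python3 -m handwheel '[[0,0,0.002,0],[0,0,0,0],[0,0,0,0]]'
python3 -m handwheel '[[0,0,0.001,0],[0,0,0,0],[0,0,0,0]]'
python3 -m handwheel '[[0,0,0.001,0],[0,0,0,0],[0,0,0,0]]'
```

```text
time: 7.5
tool_pos: [619.2, 290.4, 23.4]
tcp_rot: [180.0, -0.0, 89.9]
ft_force: [0.8, -0.0, -2.0]
finger_gap: 55.2
grip_force: 43.6
time: 7.8
tool_pos: [619.2, 290.5, 23.3]
tcp_rot: [180.0, -0.0, 89.9]
ft_force: [-4.6, -2.0, 5.3]
finger_gap: 55.4
grip_force: 44.1
time: 8.1
tool_pos: [619.2, 290.5, 23.2]
tcp_rot: [180.0, -0.0, 89.9]
ft_force: [-8.4, -3.1, 12.3]
finger_gap: 55.2
grip_force: 44.8
```

```bash
python3 -m handwheel '[[0,0,-0.002,0],[0,0,0,0],[0,0,0,0],[0,0,0,0],[0,0,0,0],[0,0,0,0]]' 0.0854
python3 -m handwheel '[[0,0,-0.02,0],[0,0,-0.04,0],[0,0,-0.04,0],[0,0,-0.03,0],[0,0,0,0]]'
python3 go.py 596.6 -284.3 150 113.7
```

```text
time: 8.7
tool_pos: [619.0, 290.3, 23.1]
tcp_rot: [-180.0, 0.0, 89.9]
ft_force: [0.1, 0.5, 0.3]
finger_gap: 85.4
grip_force: 0.0
time: 9.2
tool_pos: [622.5, 291.6, 160.6]
tcp_rot: [179.4, -0.2, 89.9]
ft_force: [1.0, 1.0, 0.9]
finger_gap: 85.6
grip_force: 0.0
t 9.2 pos [622.5 291.6 160.6] rot [179.4  -0.2  89.9]
turn -23.8 now-axes -576.0 -24.7 dz 10.6
after-turn axes -517.0 -255.2
```

```bash
python3 -m handwheel '[[-0.048,-0.002,0,0],[-0.048,-0.002,0,0],[-0.048,-0.002,0,0],[-0.048,-0.002,0,0],[-0.048,-0.002,0,0],[-0.048,-0.002,0,0],[-0.048,-0.002,0,0],[-0.048,-0.002,0,0],[-0.048,-0.002,0,0],[-0.048,-0.002,0,0]]'>/dev/null
python3 -m handwheel '[[-0.047,-0.002,0,0],[-0.047,-0.001,0,0],[0,0,0,-8],[0,0,0,-8],[0,0,0,-7.8],[0,0,0,0],[0,0,0,0]]'
python3 go.py 596.6 -284.3 22 113.7
```

```text
time: 10.9
tool_pos: [594.6, -283.4, 152.5]
tcp_rot: [-180.0, -0.0, 113.4]
ft_force: [0.2, 0.7, 0.4]
finger_gap: 85.1
grip_force: 0.0
t 10.9 pos [ 594.6 -283.4  152.5] rot [-180.    -0.   113.4]
turn -0.3 now-axes -1.6 1.5 dz 130.5
after-turn axes -1.6 1.5
```

```bash
python3 -m handwheel '[[-0.0016,0.0015,0.03,-0.3],[0,0,0.03,0],[0,0,0.03,0],[0,0,0.02,0],[0,0,0.01,0],[0,0,0.01,0],[0,0,0,0]]'
python3 -m handwheel '[[0,0,0,0],[0,0,0,0],[0,0,0,0],[0,0,0,0],[0,0,0,0],[0,0,0,0],[0,0,0,0],[0,0,0,0],[0,0,0,0],[0,0,0,0]]' 0.03 40
python3 -m handwheel '[[0,0,-0.01,0],[0,0,-0.02,0],[0,0,-0.04,0],[0,0,-0.04,0],[0,0,-0.03,0],[0,0,0,0],[0,0,0,0],[0,0,0,0]]'
python3 go.py 635.6 16.5 23 68.7
```

```text
time: 11.6
tool_pos: [596.5, -284.1, 22.4]
tcp_rot: [-180.0, -0.1, 113.9]
ft_force: [1.0, -0.2, -0.4]
finger_gap: 85.5
grip_force: 0.0
time: 12.6
tool_pos: [597.8, -285.0, 24.8]
tcp_rot: [179.9, 0.1, 114.0]
ft_force: [-1.0, -0.1, 6.0]
finger_gap: 43.1
grip_force: 42.6
time: 13.4
tool_pos: [595.6, -283.7, 160.8]
tcp_rot: [-179.9, -0.2, 114.0]
ft_force: [-0.4, 0.5, -2.9]
finger_gap: 43.8
grip_force: 41.8
t 13.4 pos [ 595.6 -283.7  160.8] rot [-179.9   -0.2  114. ]
turn 45.3 now-axes 258.0 158.6 dz 137.8
after-turn axes 294.2 -71.8
```

```bash
python3 -m handwheel '[[0,0,0,8],[0,0,0,8],[0,0,0,8],[0,0,0,8],[0,0,0,8],[0,0,0,5.3]]' >/dev/null
python3 -m handwheel '[[0.0368,-0.009,0,0],[0.0368,-0.009,0,0],[0.0368,-0.009,0,0],[0.0368,-0.009,0,0],[0.0368,-0.009,0,0],[0.0368,-0.009,0,0],[0.0368,-0.009,0,0],[0.0368,-0.009,0,0],[0,0,0,0],[0,0,0,0]]'
python3 go.py 635.6 16.5 24.8 68.7
```

```text
time: 15.0
tool_pos: [635.5, 17.0, 160.7]
tcp_rot: [-179.8, 0.1, 68.8]
ft_force: [-0.2, -0.3, -3.7]
finger_gap: 43.3
grip_force: 41.8
t 15.0 pos [635.5  17.  160.7] rot [-1.798e+02  1.000e-01  6.880e+01]
turn 0.1 now-axes -0.4 0.3 dz 135.9
after-turn axes -0.4 0.3
```

```bash
python3 -m handwheel '[[0,0,0.03,0],[0,0,0.03,0],[0,0,0.03,0],[0,0,0.03,0],[0,0,0.012,0],[0,0,0,0],[0,0,0,0],[0,0,0,0]]'
python3 -m handwheel '[[0,0,0.002,0],[0,0,0,0],[0,0,0,0]]'
python3 -m handwheel '[[0,0,0.001,0],[0,0,0,0],[0,0,0,0]]'
```

```text
time: 15.8
tool_pos: [638.5, 15.6, 33.6]
tcp_rot: [179.8, -0.1, 68.7]
ft_force: [-0.5, 0.1, -2.9]
finger_gap: 43.2
grip_force: 41.8
time: 16.1
tool_pos: [637.1, 16.0, 29.8]
tcp_rot: [180.0, -0.0, 68.7]
ft_force: [0.6, 0.4, -2.4]
finger_gap: 43.5
grip_force: 41.8
time: 16.4
tool_pos: [636.8, 16.0, 28.2]
tcp_rot: [-180.0, 0.0, 68.7]
ft_force: [0.1, 0.0, -3.5]
finger_gap: 43.6
grip_force: 41.8
```

```bash
python3 -m handwheel '[[0,0,0.002,0],[0,0,0,0],[0,0,0,0]]'
python3 -m handwheel '[[0,0,0.001,0],[0,0,0,0],[0,0,0,0]]'
python3 -m handwheel '[[0,0,0.0005,0],[0,0,0,0],[0,0,0,0]]'
```

```text
time: 16.7
tool_pos: [636.7, 16.0, 26.1]
tcp_rot: [-180.0, 0.0, 68.7]
ft_force: [0.3, -0.1, -2.6]
finger_gap: 43.5
grip_force: 41.8
time: 17.0
tool_pos: [636.8, 16.0, 25.3]
tcp_rot: [-180.0, 0.0, 68.7]
ft_force: [0.1, -0.5, -3.1]
finger_gap: 43.3
grip_force: 41.8
time: 17.3
tool_pos: [636.9, 16.0, 24.9]
tcp_rot: [180.0, -0.0, 68.7]
ft_force: [0.7, 0.5, -1.8]
finger_gap: 43.4
grip_force: 41.8
```

```bash
python3 -m handwheel '[[0,-0.001,-0.001,0],[0,0,0,0],[0,0,0.0015,0],[0,0,0,0],[0,0,0,0]]'
python3 -m handwheel '[[0,0,0.0005,0],[0,0,0,0],[0,0,0,0]]'
```

```text
time: 17.8
tool_pos: [636.3, 16.4, 24.8]
tcp_rot: [180.0, -0.0, 68.7]
ft_force: [-1.9, 0.3, 2.8]
finger_gap: 43.5
grip_force: 42.4
time: 18.1
tool_pos: [636.3, 16.4, 24.8]
tcp_rot: [180.0, -0.0, 68.7]
ft_force: [-4.0, 0.3, 6.4]
finger_gap: 43.2
grip_force: 43.1
```

Contact; release, rise, on to the bolt.

```bash
python3 -m handwheel '[[0,0,-0.0005,0],[0,0,0,0],[0,0,0,0],[0,0,0,0],[0,0,0,0],[0,0,0,0]]' 0.07
python3 -m handwheel '[[0,0,-0.02,0],[0,0,-0.04,0],[0,0,-0.04,0],[0,0,-0.04,0],[0,0,0,0],[0,0,0,0],[0,0,0,0]]' 0.06
python3 go.py 433.1 136.6 160 68.7
```

```text
time: 18.7
tool_pos: [635.9, 16.3, 24.2]
tcp_rot: [-180.0, -0.0, 68.7]
ft_force: [0.3, -0.2, -0.7]
finger_gap: 69.9
grip_force: 0.0
time: 19.4
tool_pos: [635.1, 16.3, 162.8]
tcp_rot: [-179.9, 0.0, 68.7]
ft_force: [-0.6, 0.2, -0.9]
finger_gap: 59.9
grip_force: 0.0
t 19.4 pos [635.1  16.3 162.8] rot [-179.9    0.    68.7]
turn -0.0 now-axes 38.6 -231.9 dz 2.8
after-turn axes 38.7 -231.9
```

```bash
python3 -m handwheel '[[0.0064,-0.0386,0,0],[0.0064,-0.0386,0,0],[0.0064,-0.0386,0,0],[0.0064,-0.0386,0,0],[0.0064,-0.0386,0,0],[0.0064,-0.0386,0,0],[0,0,0,0],[0,0,0,0],[0,0,0,0]]'
python3 go.py 433.1 136.6 35 68.7
```

```text
time: 20.3
tool_pos: [434.3, 136.0, 163.6]
tcp_rot: [-180.0, 0.0, 68.7]
ft_force: [0.6, 0.1, 0.5]
finger_gap: 59.7
grip_force: 0.0
t 20.3 pos [434.3 136.  163.6] rot [-180.     0.    68.7]
turn -0.0 now-axes 0.2 -1.3 dz 128.6
after-turn axes 0.2 -1.3
```

```bash
python3 -m handwheel '[[0,-0.0013,0.03,0],[0,0,0.03,0],[0,0,0.03,0],[0,0,0.02,0],[0,0,0.01,0],[0,0,0.009,0],[0,0,0,0],[0,0,0,0]]'
python3 -m handwheel '[[0,0,0,0],[0,0,0,0],[0,0,0,0],[0,0,0,0],[0,0,0,0],[0,0,0,0],[0,0,0,0],[0,0,0,0]]' 0.01 40
python3 -m handwheel '[[0,0,-0.01,0],[0,0,-0.02,0],[0,0,-0.04,0],[0,0,-0.04,0],[0,0,-0.03,0],[0,0,0,0],[0,0,0,0],[0,0,0,0]]'
python3 go.py 595.7 -283.7 35 68.7
```

```text
time: 21.1
tool_pos: [433.8, 136.8, 36.1]
tcp_rot: [180.0, -0.0, 68.7]
ft_force: [-0.4, 0.5, 0.2]
finger_gap: 60.0
grip_force: 0.0
time: 21.9
tool_pos: [433.4, 137.0, 36.1]
tcp_rot: [180.0, -0.0, 68.7]
ft_force: [-2.3, 1.0, 5.5]
finger_gap: 23.1
grip_force: 39.5
time: 22.7
tool_pos: [431.6, 136.5, 173.2]
tcp_rot: [-179.8, 0.1, 68.7]
ft_force: [-0.2, 0.5, -4.0]
finger_gap: 23.1
grip_force: 40.1
t 22.7 pos [431.6 136.5 173.2] rot [-1.798e+02  1.000e-01  6.870e+01]
turn -0.0 now-axes -331.8 305.7 dz 138.2
after-turn axes -331.9 305.6
```

```bash
python3 -m handwheel '[[-0.0166,0.0153,0,0],[-0.0332,0.0306,0,0],[-0.0332,0.0306,0,0],[-0.0332,0.0306,0,0],[-0.0332,0.0306,0,0],[-0.0332,0.0306,0,0],[-0.0332,0.0306,0,0],[-0.0332,0.0306,0,0],[-0.0332,0.0306,0,0],[-0.0332,0.0306,0,0]]' >/dev/null
python3 -m handwheel '[[-0.0165,0.0152,0,0],[0,0,0,0],[0,0,0,0],[0,0,0,0],[0,0,0,0]]'
python3 go.py 595.7 -283.7 36.1 68.7
```

```text
time: 24.2
tool_pos: [596.9, -282.2, 174.7]
tcp_rot: [-179.9, -0.0, 68.7]
ft_force: [0.4, 0.2, -3.5]
finger_gap: 22.9
grip_force: 40.6
t 24.2 pos [ 596.9 -282.2  174.7] rot [-179.9   -0.    68.7]
turn 0.0 now-axes -1.8 -0.5 dz 138.6
after-turn axes -1.8 -0.5
```

```bash
python3 -m handwheel '[[-0.0018,-0.0005,0.03,0],[0,0,0.03,0],[0,0,0.03,0],[0,0,0.03,0],[0,0,0.014,0],[0,0,0,0],[0,0,0,0],[0,0,0,0],[0,0,0,0]]'
python3 -m handwheel '[[0,0,0.002,0],[0,0,0,0],[0,0,0,0]]'
python3 -m handwheel '[[0,0,0.001,0],[0,0,0,0],[0,0,0,0]]'
```

```text
time: 25.1
tool_pos: [597.4, -285.8, 43.5]
tcp_rot: [179.8, 0.0, 68.7]
ft_force: [-0.3, -0.8, -3.9]
finger_gap: 23.1
grip_force: 40.5
time: 25.4
tool_pos: [596.0, -285.1, 39.3]
tcp_rot: [-180.0, -0.0, 68.7]
ft_force: [0.2, -0.2, -3.6]
finger_gap: 23.0
grip_force: 40.6
time: 25.7
tool_pos: [596.0, -285.1, 38.1]
tcp_rot: [-180.0, -0.0, 68.7]
ft_force: [0.1, 0.1, -3.7]
finger_gap: 23.0
grip_force: 40.6
```

```bash
python3 -m handwheel '[[0.0012,0,0.001,0],[0,0,0,0],[0,0,0,0]]'
python3 -m handwheel '[[0,0,0.001,0],[0,0,0,0],[0,0,0,0]]'
python3 -m handwheel '[[0,0,0.0005,0],[0,0,0,0],[0,0,0,0]]'
```

```text
time: 26.0
tool_pos: [596.5, -283.9, 37.2]
tcp_rot: [-180.0, -0.0, 68.7]
ft_force: [-0.4, 0.2, -3.9]
finger_gap: 23.2
grip_force: 40.6
time: 26.3
tool_pos: [596.5, -284.0, 36.3]
tcp_rot: [180.0, -0.0, 68.7]
ft_force: [-0.3, -0.3, -3.6]
finger_gap: 23.3
grip_force: 40.6
time: 26.6
tool_pos: [596.6, -284.1, 36.2]
tcp_rot: [180.0, 0.0, 68.7]
ft_force: [-2.4, 0.8, 2.6]
finger_gap: 23.2
grip_force: 41.1
```

Contact at the expected height; release, rise, go to the cap.

```bash
python3 -m handwheel '[[0,0,0,0],[0,0,0,0],[0,0,0,0],[0,0,0,0],[0,0,0,0],[0,0,0,0]]' 0.06
python3 -m handwheel '[[0,0,-0.02,0],[0,0,-0.04,0],[0,0,-0.04,0],[0,0,-0.03,0],[0,0,0,0],[0,0,0,-8],[0,0,0,-8],[0,0,0,-8],[0,0,0,0],[0,0,0,0]]'
python3 go.py 459 -121.7 160 92.5
```

```text
time: 27.2
tool_pos: [596.6, -284.0, 35.8]
tcp_rot: [180.0, -0.0, 68.7]
ft_force: [-0.5, -0.0, 0.8]
finger_gap: 60.1
grip_force: 0.0
time: 28.2
tool_pos: [596.3, -283.8, 165.1]
tcp_rot: [-180.0, -0.0, 92.4]
ft_force: [0.0, 0.1, -0.1]
finger_gap: 59.9
grip_force: 0.0
t 28.2 pos [ 596.3 -283.8  165.1] rot [-180.    -0.    92.4]
turn -0.1 now-axes 167.8 -130.2 dz 5.1
after-turn axes 168.0 -130.0
```

```bash
python3 -m handwheel '[[0.028,-0.0217,0,0],[0.028,-0.0217,0,0],[0.028,-0.0217,0,0],[0.028,-0.0217,0,0],[0.028,-0.0217,0,0],[0.028,-0.0217,0,0],[0,0,0,0],[0,0,0,0],[0,0,0,0],[0,0,0,0]]'
python3 go.py 459 -121.7 28 92.5
```

```text
time: 29.2
tool_pos: [459.3, -123.0, 166.0]
tcp_rot: [180.0, 0.0, 92.6]
ft_force: [0.7, 0.2, 0.4]
finger_gap: 60.0
grip_force: 0.0
t 29.2 pos [ 459.3 -123.   166. ] rot [180.    0.   92.6]
turn 0.1 now-axes 1.3 -0.2 dz 138.0
after-turn axes 1.3 -0.2
```

```bash
python3 -m handwheel '[[0.0013,0,0.03,0],[0,0,0.03,0],[0,0,0.03,0],[0,0,0.02,0],[0,0,0.018,0],[0,0,0.01,0],[0,0,0,0],[0,0,0,0]]'
python3 -m handwheel '[[0,0,0,0],[0,0,0,0],[0,0,0,0],[0,0,0,0],[0,0,0,0],[0,0,0,0],[0,0,0,0],[0,0,0,0]]' 0.015 40
python3 -m handwheel '[[0,0,-0.01,0],[0,0,-0.02,0],[0,0,-0.04,0],[0,0,-0.04,0],[0,0,-0.03,0],[0,0,0,0],[0,0,0,0],[0,0,0,0]]'
python3 go.py 437.6 133.3 28 45.4
```

```text
time: 30.0
tool_pos: [459.1, -121.3, 28.3]
tcp_rot: [180.0, 0.0, 92.6]
ft_force: [-0.8, 0.5, -0.2]
finger_gap: 59.8
grip_force: 0.0
time: 30.8
tool_pos: [459.3, -121.4, 29.0]
tcp_rot: [179.9, 0.1, 92.7]
ft_force: [-1.4, -0.2, 6.5]
finger_gap: 29.1
grip_force: 39.5
time: 31.6
tool_pos: [457.1, -120.4, 165.4]
tcp_rot: [-179.8, -0.1, 92.7]
ft_force: [0.0, 0.2, -5.4]
finger_gap: 29.3
grip_force: 40.8
t 31.6 pos [ 457.1 -120.4  165.4] rot [-1.798e+02 -1.000e-01  9.270e+01]
turn 47.3 now-axes 254.3 -7.7 dz 137.4
after-turn axes 166.9 -192.0
```

Run:
```python
from m import *
im=r.snapshot("top")[:,:,::-1].copy(); cv2.imwrite("raw_t2.png",im)
overlay("top",[M[3]],(190,172,75,80),7,"pics/lt.png",im=im)
```

```text
(no output)
```

View pics/lt.png

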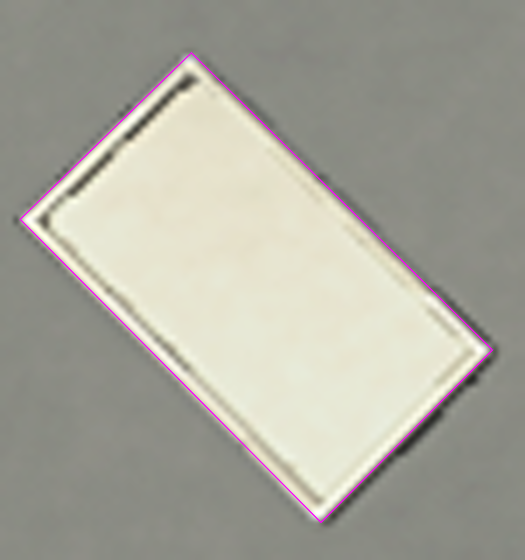

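The empty long tray fills the magenta model outline (corners at about (190,53), (20,218), (320,521), (492,350) in the crop), so its pose is right.

```bash
python3 -m handwheel '[[0.0318,-0.0009,0,0],[0.0318,-0.0009,0,0],[0.0318,-0.0009,0,0],[0.0318,-0.0009,0,0],[0.0318,-0.0009,0,0],[0.0318,-0.0009,0,0],[0.0318,-0.0009,0,0],[0.0318,-0.0009,0,0]]'>/dev/null
python3 -m handwheel '[[0,0,0,7.88],[0,0,0,7.88],[0,0,0,7.88],[0,0,0,7.88],[0,0,0,7.88],[0,0,0,7.88],[0,0,0,0],[0,0,0,0],[0,0,0,0]]'
python3 go.py 437.6 133.3 29 45.4
```

```text
time: 33.35
tool_pos: [439.0, 132.7, 167.0]
tcp_rot: [-180.0, 0.1, 45.6]
ft_force: [0.1, 0.5, -4.5]
finger_gap: 29.2
grip_force: 40.7
t 33.4 pos [439.  132.7 167. ] rot [-1.80e+02  1.00e-01  4.56e+01]
turn 0.2 now-axes -0.6 -1.4 dz 138.0
after-turn axes -0.6 -1.4
```

```bash
python3 -m handwheel '[[-0.0006,-0.0014,0.03,0.2],[0,0,0.03,0],[0,0,0.03,0],[0,0,0.03,0],[0,0,0.014,0],[0,0,0,0],[0,0,0,0],[0,0,0,0],[0,0,0,0]]'
python3 -m handwheel '[[0,0,0.001,0],[0,0,0,0],[0,0,0,0]]'
python3 go.py 437.6 133.3 29 45.4
```

```text
time: 34.25
tool_pos: [439.2, 133.6, 35.2]
tcp_rot: [179.9, -0.1, 45.2]
ft_force: [0.0, -0.4, -4.1]
finger_gap: 29.5
grip_force: 40.7
time: 34.55
tool_pos: [438.2, 133.4, 33.0]
tcp_rot: [180.0, -0.0, 45.2]
ft_force: [-0.0, -0.4, -3.8]
finger_gap: 29.4
grip_force: 40.7
t 34.5 pos [438.2 133.4  33. ] rot [180.   -0.   45.2]
turn -0.2 now-axes -0.5 -0.3 dz 4.0
after-turn axes -0.5 -0.3
```

```bash
python3 -m handwheel '[[-0.0005,0,0.001,0],[0,0,0.001,0],[0,0,0,0],[0,0,0.001,0],[0,0,0,0],[0,0,0,0]]'
python3 -m handwheel '[[0,0,0.001,0],[0,0,0,0],[0,0,0,0]]'
python3 -m handwheel '[[0,0,0.0005,0],[0,0,0,0],[0,0,0,0]]'
```

```text
time: 35.15
tool_pos: [437.7, 133.0, 29.7]
tcp_rot: [-180.0, 0.0, 45.2]
ft_force: [0.3, -0.6, -3.7]
finger_gap: 29.6
grip_force: 40.8
time: 35.45
tool_pos: [437.9, 133.1, 29.1]
tcp_rot: [180.0, -0.0, 45.2]
ft_force: [-1.4, 0.5, 0.1]
finger_gap: 29.7
grip_force: 41.2
time: 35.75
tool_pos: [437.9, 133.1, 29.0]
tcp_rot: [180.0, -0.0, 45.2]
ft_force: [-4.7, -1.6, 7.0]
finger_gap: 29.3
grip_force: 42.0
```

```bash
python3 -m handwheel '[[0,0,-0.0005,0],[0,0,0,0],[0,0,0,0],[0,0,0,0],[0,0,0,0],[0,0,0,0]]' 0.055
python3 -m handwheel '[[0,0,-0.02,0],[0,0,-0.04,0],[0,0,-0.04,0],[0,0,-0.03,-8],[0,0,0,-8],[0,0,0,-8],[0,0,0,-8],[0,0,0,-8],[0,0,0,-1.9],[0,0,0,0]]'
python3 -m handwheel '[[0,0,0,0],[0,0,0,0]]' 0.0854
python3 - <<'E'
from m import *
im=r.snapshot("scene")[:,:,::-1].copy(); cv2.imwrite("raw_s2.png",im)
P2=[tf(ci(56),619.2,291.5,0,54),tf(ci(56),619.2,291.5,0,4),tf(rc(44,44),635.6,16.5,68.7,54),tf(rc(44,44),635.6,16.5,68.7,4),tf(rc(26,30),437.6,133.3,45.4,54),tf(rc(84,30),437.6,133.3,45.4,4),tf(ci(24),595.7,-283.7,0,79),tf(ci(44),595.7,-283.7,0,4)]
overlay("scene",M+P2,(110,165,300,235),2.5,"pics/os2.png",im=im)
E
python3 go.py 619.2 291.5 160 87
```

```text
time: 36.35
tool_pos: [437.7, 133.0, 28.7]
tcp_rot: [-180.0, 0.0, 45.2]
ft_force: [-0.3, -0.8, 1.0]
finger_gap: 55.1
grip_force: 0.0
time: 37.35
tool_pos: [437.7, 133.0, 158.7]
tcp_rot: [-180.0, 0.0, 87.1]
ft_force: [0.8, 0.1, 0.8]
finger_gap: 55.0
grip_force: 0.0
time: 37.55
tool_pos: [437.7, 133.0, 158.7]
tcp_rot: [-180.0, 0.0, 87.0]
ft_force: [0.1, 0.1, -0.1]
finger_gap: 81.3
grip_force: 0.0
t 37.6 pos [437.7 133.  158.8] rot [-180.   -0.   87.]
turn 0.0 now-axes 167.6 173.1 dz -1.2
after-turn axes 167.8 172.9
```

View pics/os2.png

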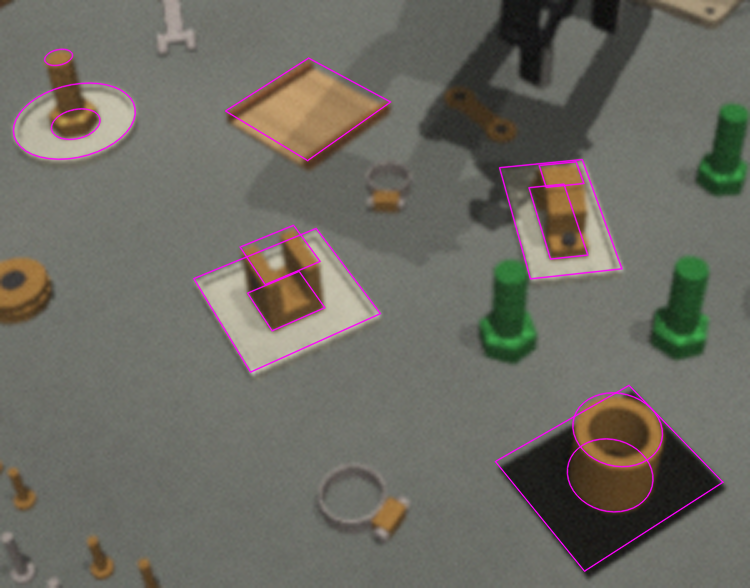

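The picture shows the bolt (75,120), clevis (285,300) and cap (562,230) standing on their homes, matching the outlines. The sleeve is on the mat (617,460) and the board (308,110) is empty.

```bash
python3 -m handwheel '[[0.028,0.0288,0,0],[0.028,0.0288,0,0],[0.028,0.0288,0,0],[0.028,0.0288,0,0],[0.028,0.0288,0,0],[0.028,0.0288,0,0],[0,0,0,0],[0,0,0,0],[0,0,0,0],[0,0,0,0]]'
python3 go.py 619.2 291.5 23 87
```

```text
time: 38.6
tool_pos: [618.5, 291.4, 159.7]
tcp_rot: [180.0, -0.0, 87.1]
ft_force: [-0.5, 0.1, -0.1]
finger_gap: 85.5
grip_force: 0.0
t 38.6 pos [618.5 291.4 159.7] rot [180.   -0.   87.1]
turn 0.1 now-axes 0.1 0.7 dz 136.7
after-turn axes 0.1 0.7
```

```bash
python3 -m handwheel '[[0,0.0007,0.03,0],[0,0,0.03,0],[0,0,0.03,0],[0,0,0.02,0],[0,0,0.017,0],[0,0,0.01,0],[0,0,0,0],[0,0,0,0],[0,0,0,0]]'
python3 -m handwheel '[[0,0,0,0],[0,0,0,0],[0,0,0,0],[0,0,0,0],[0,0,0,0],[0,0,0,0],[0,0,0,0],[0,0,0,0]]' 0.04 40
python3 -m handwheel '[[0,0,-0.01,0],[0,0,-0.02,0],[0,0,-0.04,0],[0,0,-0.04,0],[0,0,-0.03,0],[0,0,0,0],[0,0,0,0],[0,0,0,0]]'
python3 go.py 455.9 -122.9 23 87
```

```text
time: 39.5
tool_pos: [620.7, 292.5, 23.6]
tcp_rot: [179.9, -0.1, 87.1]
ft_force: [0.3, -0.0, 0.6]
finger_gap: 85.4
grip_force: 0.0
time: 40.3
tool_pos: [620.1, 292.3, 23.0]
tcp_rot: [179.9, -0.0, 87.1]
ft_force: [-1.7, 0.4, 5.5]
finger_gap: 54.7
grip_force: 43.3
time: 41.1
tool_pos: [618.2, 291.5, 159.2]
tcp_rot: [-179.8, 0.1, 87.1]
ft_force: [-0.3, 0.3, -3.0]
finger_gap: 54.9
grip_force: 43.3
t 41.1 pos [618.2 291.5 159.2] rot [-1.798e+02  1.000e-01  8.710e+01]
turn 0.1 now-axes -422.1 -141.1 dz 136.2
after-turn axes -422.3 -140.4
```

```bash
python3 -m handwheel '[[-0.0422,-0.0141,0,0],[-0.0422,-0.0141,0,0],[-0.0422,-0.0141,0,0],[-0.0422,-0.0141,0,0],[-0.0422,-0.0141,0,0],[-0.0422,-0.0141,0,0],[-0.0422,-0.0141,0,0],[-0.0422,-0.0141,0,0],[-0.0422,-0.0141,0,0],[-0.0422,-0.0141,0,0]]'>/dev/null
python3 -m handwheel '[[0,0,0,0],[0,0,0,0],[0,0,0,0],[0,0,0,0]]'
python3 go.py 455.9 -122.9 23 87
```

```text
time: 42.5
tool_pos: [457.3, -121.0, 161.0]
tcp_rot: [-179.9, -0.0, 87.2]
ft_force: [0.1, 0.9, -3.5]
finger_gap: 54.8
grip_force: 43.6
t 42.5 pos [ 457.3 -121.   161. ] rot [-179.9   -0.    87.2]
turn 0.2 now-axes -1.9 -1.3 dz 138.0
after-turn axes -1.9 -1.3
```

```bash
python3 -m handwheel '[[-0.0016,-0.0013,0.03,0],[0,0,0.03,0],[0,0,0.03,0],[0,0,0.03,0],[0,0,0.013,0],[0,0,0,0],[0,0,0,0],[0,0,0,0],[0,0,0,0],[0,0,0,0]]'
python3 -m handwheel '[[0,0,0.001,0],[0,0,0,0],[0,0,0,0]]'
python3 go.py 455.9 -122.9 23 87
```

```text
time: 43.5
tool_pos: [456.8, -124.2, 29.9]
tcp_rot: [179.9, 0.0, 87.1]
ft_force: [0.1, -0.1, -3.6]
finger_gap: 54.9
grip_force: 43.6
time: 43.8
tool_pos: [455.9, -123.9, 27.8]
tcp_rot: [-180.0, -0.0, 87.1]
ft_force: [0.5, 0.4, -2.7]
finger_gap: 55.1
grip_force: 43.6
t 43.8 pos [ 455.9 -123.9   27.8] rot [-180.    -0.    87.1]
turn 0.1 now-axes 1.0 -0.1 dz 4.8
after-turn axes 1.0 -0.1
```

```bash
python3 -m handwheel '[[0.001,0,0.0015,0],[0,0,0.0015,0],[0,0,0,0],[0,0,0.001,0],[0,0,0,0],[0,0,0,0]]'
python3 -m handwheel '[[0,0,0.0005,0],[0,0,0,0],[0,0,0,0]]'
python3 -m handwheel '[[0,0,0.0005,0],[0,0,0,0],[0,0,0,0]]'
```

```text
time: 44.4
tool_pos: [455.9, -122.8, 23.8]
tcp_rot: [-180.0, -0.0, 87.1]
ft_force: [-0.4, 0.9, -2.4]
finger_gap: 55.0
grip_force: 43.6
time: 44.7
tool_pos: [456.0, -122.9, 23.3]
tcp_rot: [180.0, -0.0, 87.1]
ft_force: [-0.3, -0.2, -2.5]
finger_gap: 54.9
grip_force: 43.6
time: 45.0
tool_pos: [456.1, -122.9, 23.0]
tcp_rot: [180.0, 0.0, 87.1]
ft_force: [-1.6, 0.3, 1.2]
finger_gap: 54.5
grip_force: 43.8
```

Release, rise and move clear toward −y to look.

```bash
python3 -m handwheel '[[0,0,0,0],[0,0,0,0],[0,0,0,0],[0,0,0,0],[0,0,0,0],[0,0,0,0]]' 0.08
python3 -m handwheel '[[0,0,-0.02,0],[0,0,-0.04,0],[0,0,-0.04,0],[0,0,-0.05,0],[0,0,-0.05,0],[-0.035,-0.01,0,0],[-0.04,-0.01,0,0],[-0.04,-0.01,0,0],[-0.04,-0.01,0,0],[-0.04,-0.01,0,0]]'
python3 -m handwheel '[[-0.04,-0.01,0,0],[-0.04,-0.01,0,0],[-0.04,-0.01,0,0],[-0.04,-0.01,0,0],[-0.04,-0.01,0,0],[-0.02,0,0,0],[0,0,0,0],[0,0,0,0]]'
python3 - <<'E'
from m import *
im=r.snapshot("top")[:,:,::-1].copy()
P2=[tf(ci(56),455.9,-122.9,0,54),tf(ci(56),455.9,-122.9,0,4),tf(rc(44,44),635.6,16.5,68.7,54),tf(rc(26,30),437.6,133.3,45.4,54),tf(rc(84,30),437.6,133.3,45.4,16),tf(ci(24),595.7,-283.7,0,79),tf(ci(44),595.7,-283.7,0,4)]
overlay("top",M+P2,(120,85,340,175),2.35,"pics/ot3.png",im=im)
E
```

```text
time: 45.6
tool_pos: [456.0, -122.8, 22.8]
tcp_rot: [180.0, -0.0, 87.1]
ft_force: [-1.0, -0.5, 0.6]
finger_gap: 79.8
grip_force: 0.0
time: 46.6
tool_pos: [395.5, -316.5, 222.9]
tcp_rot: [180.0, 0.0, 87.1]
ft_force: [0.4, 0.3, 0.4]
finger_gap: 80.1
grip_force: 0.0
time: 47.4
tool_pos: [334.9, -532.1, 222.2]
tcp_rot: [-180.0, -0.1, 87.1]
ft_force: [0.7, 1.2, 0.6]
finger_gap: 80.0
grip_force: 0.0
```

View pics/ot3.png

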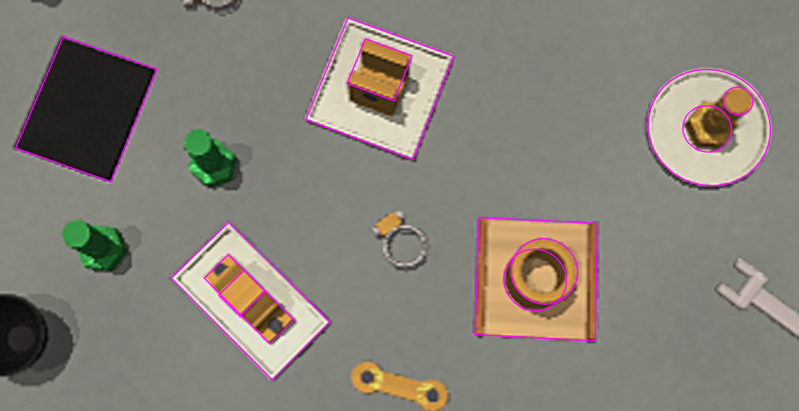

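All four parts stand on their own homes, matching the centred outlines to about 1–2 mm: bolt (710,125), sleeve (540,272), cap (250,298), clevis (380,80). The mat is empty.

```bash
python3 -c "
from bench import r
print(r.hand_in())"
```

```text
the job is handed in; nothing more can be done
None
```

I put all four parts upright on their own homes, each within about 2 mm of the middle in the last picture, left the mat empty and handed the job in at about 47 s; no verdict came back.

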